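# Fetch the culture dish from behind the bottles

### The job

The culture dish on the warming plate is hemmed in by three bottles: first stand all three bottles aside in the steel tray, then set the dish, lid up, on the microscope's stage insert, centred over its round hole, and last put each bottle back on the warming plate where it stood. Keep everything upright, set things down rather than letting them drop, and leave the beaker and the slide box on the warming plate where they are.

Things in the scene. Friction and masses are not known exactly. Their poses are not given: they have to be found in the camera images.
- dish_center (a point): Centre (half-way up) of the round lidded culture dish: frosted white lid, diameter 54 mm, 18 mm tall in all, 30 g, loose, flat on the warming plate. z is its axis, up. The lowest 6 mm (base) is 50 mm wide, the lid above it 54 mm.
- square_center (a point): Centre (half-way up) of the square bottle: off-white plastic, 90 mm tall. Body 50 x 50 mm with straight sides along this point's x and y from the foot to 64 mm up, then shoulder and neck, white round screw cap 38 mm wide on the top 16 mm. z up. About 0.13 kg, loose, stands on the warming plate.
- round_center (a point): Centre (half-way up) of the round clear glass bottle: 90 mm tall. Body diameter 56 mm with straight sides from the foot to 56 mm up, sloping shoulder, grey round screw cap 37 mm wide on the top 18 mm. z up. About 0.18 kg, loose, stands on the warming plate.
- amber_center (a point): Centre (half-way up) of the slim brown glass bottle: 94 mm tall. Body diameter 44 mm with straight sides from the foot to 64 mm up, sloping shoulder, black round screw cap 30 mm wide on the top 19 mm. z up. About 0.11 kg, loose, stands on the warming plate.
- warmer_top (a point): Middle of the top face of the warming plate: a fixed white housing 240 mm (its x) by 320 mm (its y), flat dark top 55 mm above the bench; control panel on the side facing the robot. z up.
- tray_in (a point): Middle of the inner floor of the steel set-aside tray: fixed, flat, inside 244 mm (its x) by 164 mm (its y), floor 3 mm above the bench, walls 3 mm thick whose rim is 14 mm above the bench. Empty at the start. z up. It stands beside the warming plate, left or right.
- hole (a point): Centre of the round 30 mm hole in the microscope's stage insert, level with its top face: a fixed dark flat plate 160 mm (its x) by 110 mm (its y), 10 mm thick, lying on the bench beside the warming plate on the side away from the tray; two 10 mm wide steel lifting pegs stand 10 mm above the plate at 71 mm either side of the hole along its x. z up.
- beaker_center (a point): Centre (half-way up) of a small empty glass beaker, 45 mm wide, 60 mm tall, loose on the warming plate near one front corner; not to be moved.
- slidebox_center (a point): Centre (half-way up) of a closed grey slide box, 84 mm (its x) by 38 mm (its y) by 30 mm tall, loose on the warming plate near the other front corner; not to be moved.
There are look-alikes about, which are no part of the job. Of the things like the part that bears dish_center, leave any that is blue; of the rest the larger one is meant.

How it is judged:
On the way, in this order (a step that is already met when the one before it is completed fails the run):
1. all three bottles stand upright and released in the steel tray, while the dish still lies on the warming plate (x of square_center in the frame of tray_in between -0.122 and 0.122 m and y of square_center in the frame of tray_in between -0.082 and 0.082 m and z of square_center in the frame of tray_in between 0.037 and 0.053 m and angle between each of square_center, round_center, amber_center's own z axis and vertical below 0.2 rad and contact force between the fingers and square below 0.05 N and linear speed of each of square, round, amber below 0.02 m/s and angular speed of each of square, round, amber below 0.2 rad/s and x of round_center in the frame of tray_in between -0.122 and 0.122 m and y of round_center in the frame of tray_in between -0.082 and 0.082 m and z of round_center in the frame of tray_in between 0.037 and 0.053 m and contact force between the fingers and round below 0.05 N and x of amber_center in the frame of tray_in between -0.122 and 0.122 m and y of amber_center in the frame of tray_in between -0.082 and 0.082 m and z of amber_center in the frame of tray_in between 0.039 and 0.055 m and contact force between the fingers and amber below 0.05 N and distance of dish_center from where it was at the start of the episode below 0.04 m), for 0.2 s.
2. the dish lies flat and released on the stage insert, centred over the hole, while the bottles still stand in the tray (horizontal distance between dish_center and hole below 0.012 m and z of dish_center in the frame of hole between 0.005 and 0.013 m and angle between dish_center's own z axis and vertical below 0.12 rad and contact force between the fingers and dish below 0.05 N and linear speed of each of dish, square, round, amber below 0.02 m/s and angular speed of each of dish, square, round, amber below 0.2 rad/s and x of square_center in the frame of tray_in between -0.122 and 0.122 m and y of square_center in the frame of tray_in between -0.082 and 0.082 m and z of square_center in the frame of tray_in between 0.037 and 0.053 m and angle between each of square_center, round_center, amber_center's own z axis and vertical below 0.2 rad and contact force between the fingers and square below 0.05 N and x of round_center in the frame of tray_in between -0.122 and 0.122 m and y of round_center in the frame of tray_in between -0.082 and 0.082 m and z of round_center in the frame of tray_in between 0.037 and 0.053 m and contact force between the fingers and round below 0.05 N and x of amber_center in the frame of tray_in between -0.122 and 0.122 m and y of amber_center in the frame of tray_in between -0.082 and 0.082 m and z of amber_center in the frame of tray_in between 0.039 and 0.055 m and contact force between the fingers and amber below 0.05 N), for 0.2 s.
At the end, for the whole second after the job is handed in: The dish lies flat on the stage insert with its centre within 12 mm of the hole's centre; each of the three bottles stands upright on the warming plate within 15 mm of where it stood at the start; the beaker and slide box are within 20 mm of where they were; all released and at rest (horizontal distance between dish_center and hole below 0.012 m and z of dish_center in the frame of hole between 0.005 and 0.013 m and angle between each of dish_center, square_center, round_center, amber_center's own z axis and vertical below 0.12 rad and contact force between the fingers and dish below 0.05 N and linear speed of each of dish, square, round, amber below 0.02 m/s and angular speed of each of dish, square, round, amber below 0.2 rad/s and distance of each of square_center, round_center, amber_center from where it was at the start of the episode below 0.015 m and contact force between the fingers and square below 0.05 N and contact force between the fingers and round below 0.05 N and contact force between the fingers and amber below 0.05 N and distance of each of beaker_center, slidebox_center from where it was at the start of the episode below 0.02 m); the robot touches nothing.
It fails at once if the dish is tipped by more than about 35 degrees (angle between dish_center's own z axis and vertical above 0.6 rad).
It fails at once if a bottle is tipped by more than about 35 degrees (angle between any of square_center, round_center, amber_center's own z axis and vertical above 0.6 rad).
It fails at once if the dish or a bottle is let fall from more than about 25 mm ((linear speed of square above 0.7 m/s and contact force between the fingers and square below 0.01 N) or (linear speed of round above 0.7 m/s and contact force between the fingers and round below 0.01 N) or (linear speed of amber above 0.7 m/s and contact force between the fingers and amber below 0.01 N) or (linear speed of dish above 0.7 m/s and contact force between the fingers and dish below 0.01 N)).
It fails at once if the beaker or the slide box is moved by more than 20 mm (distance of any of beaker_center, slidebox_center from where it was at the start of the episode above 0.02 m).
It also fails if it takes over 147 s, if anything falls off the work surface, if the arm or the gripper's body presses on something with over 40 N, if the wrist force passes 120 N, or if a joint passes its speed limit or range.

### The arm

A 6-joint arm with a two-finger parallel gripper is mounted at the origin on the work surface. World frame = base frame: x ahead of the robot, y to its left, z up, the work surface at z = 0. Lengths are in m, angles in rad, forces in N, time in s.
With the tool pointing down it reaches from about 0.375 to 0.9 m from the base axis. Payload 3.1 kg.
Tool frame: the origin (TCP) lies midway between the tips of the shut fingers; the grasp point (between the pads) lies manip.hold_point_z behind it (manip.hold_point_z is the distance from the TCP to the grasp point, in m); z points along the fingers, y is the direction in which the jaws open and shut (so a half turn about z gives the same grasp; the last joint's range is limited). The gripper opens to 85 mm and grips with 20 to 120 N. Pads are 22 mm wide; open, the fingers measure 114 mm over their backs; the gripper's body (76 mm by 85 mm) begins 54 mm behind the grasp point. The pads swing forward as they close: fully open they stand 13 mm farther back than shut.
Start: joints at [0.991, 0.527, 1.433, -0, 1.181, -0.178], TCP at [0.244, 0.575, 0.231] pointing down, gripper open.
Joint ranges: [-3.08, 3.08], [-0.75, 2.2], [0.22, 2.44], [-1.43, 4.57], [0, 2.65], [-2.85, 2.85]. Speed limits (rad/s): [2.79, 2.79, 3.14, 3.14, 3.14, 3.14].

### API

Orientations are given as a unit quaternion [x, y, z, w].
In Python, from station import manip, snapshot, workorder, models gives the robot as it stands.
- The arm moves only by the tool jog_arm, never from a script. Its argument "commands" is a list of rows, each a list of 5 numbers: the opening in per cent of the stroke, from 0 (shut) to 100 (fully open), then the shift along the world's x, y, z in cm, then the turn about the world's z in rad. A call has 1 to 8 rows; each row shifts and turns the pose as measured when the row begins; what a row does not reach is not made up. A row lasts 1/12 s, in which the tool goes at most 41.7 mm and 7.16 degrees, less where a joint would pass 70% of its speed; a pose out of reach is approached as far as the arm can. A call with a gripper value outside its range is refused whole. The fingers move at their own pace and stop on an object; "squeeze" is the grip in N (left out, the last holds). Time passes only in rows, so rows that do not move let the fingers close. It gives the time, the measured TCP pose, the force and the opening at its end, in the units of the state.
- manip.sense(): the state, without advancing time (a new reading comes with each control period).
- snapshot(name): name is "scene" or "top" or "wrist"; returns a dict with "image" (420x560x3 uint8, red, green, blue), "intrinsics" (3x3 intrinsics, pixels), "D" ([k1, k2, p1, p2, k3] as OpenCV has them; the pictures are not rectified), "extrinsics" (4x4, takes a point from camera to world coordinates); the wrist camera has in their place "hand_eye" (4x4, takes a point from camera to tool coordinates, whose origin is the TCP and whose axes are the flange's). Camera axes: x right, y down, z forward; pixel columns grow to the right and rows downward; lengths in m; the calibration is good to about 2 mm. A picture is of the moment at which its call begins: read the wrist's pose just before it. There is no depth.
- workorder.sign_off(): hands the job in, once; it reports no verdict.
Trained networks look in a picture, given as the dict that the camera call returned (one of the last four; its "shot" number tells which), for a name from the list of things; names that differ only in an ending like _2 or _b are one class to them, and where a whole thing is asked for, a point or a joint stands for the part that bears it (a point fixed in the world has none). Each returns a list of dicts, best first, with "score" (0 to 1); they miss things now and then, are a little off and sometimes report something else, mostly with a low value. They report only what shows in the picture. A call takes as long as a camera call. They do not tell look-alikes from the thing itself.
- models.find_in(picture, name): "centre" ([x, y, z] in m, in world coordinates, good to about 4 mm: the middle of the surface that is visible of it).
- models.pinpoint(picture, name): "centre" ([x, y, z] in m, in world coordinates, good to about 4 mm: a listed point, or the origin of a listed thing).
The state is a dict: "t": time; "q": joint angles; "qd": joint speeds; "tau": joint torques, N m; "tcp_pos": TCP position; "tool_rot": TCP orientation; "force": force on the tool from outside, world axes, zero at the start; "ft_torque": the same for the moment, N m; "finger_gap": opening from 0.0 (shut) to 1.0 (fully open).
Only numpy, scipy, OpenCV 4.12 (cv2) and the standard library are available. Lean on these libraries where they do the work, as an engineer would, in place of code of your own. Each camera call takes 0.05 s, during which the arm holds its last target. There are 200 camera calls.

## Working session

There is one attempt and no reset: what is moved stays moved. The work goes in short steps, Python scripts to look and compute and a tool call to move; the robot and the scene stay as the last step left them, time stands still between calls to the robot, and variables do not carry over. Pictures are saved under pics/ and viewed, about 12 in all and at most 16, crops included, and the job is handed in when it is done.

Besides the shell and the picture viewer there is one more tool, called after "Call:" as name(argument=value, ...) on one line, values as JSON. jog_arm: Moves the arm, as the interface text tells. Its arguments: {"type":"object","properties":{"commands":{"type":"array","items":{"type":"array","items":{"type":"number"}}},"squeeze":{"type":"number"}},"required":["commands"]}

```bash
mkdir -p pics; cat > h.py <<'E'
import numpy as np, cv2
from station import manip, snapshot, workorder, models
def save(p,n,crop=None,s=1):
    im=p["image"][:,:,::-1]
    if crop: x0,y0,x1,y1=crop; im=im[y0:y1,x0:x1]
    cv2.imwrite(f"pics/{n}.png",cv2.resize(im,None,fx=s,fy=s,interpolation=cv2.INTER_CUBIC))
def pix(p,X):
    E=np.linalg.inv(p["extrinsics"]); r,_=cv2.Rodrigues(E[:3,:3])
    return cv2.projectPoints(np.float64(X).reshape(-1,3),r,E[:3,3],np.array(p["intrinsics"]),np.array(p["D"]))[0][:,0]
def ray(p,uv,z):
    n=cv2.undistortPoints(np.float64(uv).reshape(-1,1,2),np.array(p["intrinsics"]),np.array(p["D"]))[:,0]
    E=np.array(p["extrinsics"]); d=np.c_[n,np.ones(len(n))]@E[:3,:3].T; o=E[:3,3]
    return o+d*((z-o[2])/d[:,2])[:,None]
E
cat > a.py <<'E'
from h import *
print(manip.hold_point_z, manip.sense())
for c in ["scene","top"]:
    p=snapshot(c); save(p,c+"0",s=1.4)
    print(c,np.round(p["extrinsics"],3).tolist())
    for n in "dish_center square_center round_center amber_center warmer_top tray_in hole beaker_center slidebox_center".split():
        for d in models.pinpoint(p,n)[:4]:
            print(n,round(d["score"],2),np.round(d["centre"],4),pix(p,d["centre"]).round(0)[0])
E
python3 a.py
```

```text
0.0187 {'t': 0.0, 'q': array([ 9.90490272e-01,  5.28497486e-01,  1.43393018e+00,  9.80351589e-06,
        1.18138383e+00, -1.78532325e-01]), 'qd': array([ 0.00037759,  0.00021545, -0.00067015,  0.00039293,  0.00072748,
        0.00103333]), 'tau': array([-6.72376464e-04, -4.42349946e+01, -1.78026384e+01, -3.42719541e-04,
        8.48992844e-03,  8.20009980e-07]), 'tcp_pos': array([0.24399082, 0.574617  , 0.23030551]), 'tool_rot': array([ 1.99540145e-01,  9.79889024e-01, -1.02884073e-03, -4.15119102e-04]), 'force': array([-0.28041333, -0.22791439,  0.4516805 ]), 'ft_torque': array([0.03425647, 0.02401643, 0.00014137]), 'finger_gap': 0.9997697787778567}
scene [[-0.347, 0.699, -0.625, 1.175], [0.938, 0.244, -0.247, 0.264], [-0.02, -0.672, -0.74, 0.828], [0.0, 0.0, 0.0, 1.0]]
dish_center 0.89 [0.6285 0.0095 0.0646] [266. 244.]
dish_center 0.68 [0.3826 0.0948 0.0099] [329. 198.]
dish_center 0.61 [0.6879 0.2102 0.0077] [341. 303.]
square_center 0.81 [0.5626 0.0021 0.0994] [273. 213.]
round_center 0.94 [ 0.6224 -0.0523  0.1009] [241. 225.]
amber_center 0.55 [0.6332 0.0722 0.1054] [291. 242.
[... 271 characters left out ...]

top [[0.076, -0.975, 0.209, 0.295], [-0.997, -0.074, 0.015, -0.019], [0.0, -0.21, -0.978, 1.199], [0.0, 0.0, 0.0, 1.0]]
dish_center 0.91 [0.6256 0.0068 0.0614] [274. 171.]
dish_center 0.83 [0.3807 0.093  0.0077] [228. 278.]
dish_center 0.5 [0.687  0.2119 0.0083] [191. 147.]
square_center 0.84 [0.5643 0.0092 0.1026] [271. 193.]
round_center 0.92 [ 0.6246 -0.0514  0.1012] [301. 169.]
amber_center 0.81 [0.6295 0.0681 0.1019] [246. 162.]
warmer_top 0.57 [ 0.5838 -0.0119  0.0559] [281. 190.]
tray_in 0.93 [0.5045 0.3165 0.0032] [139. 218.]
hole 0.8 [ 0.4989 -0.3169  0.0114] [410. 240.]
beaker_center 0.88 [0.512  0.1143 0.0887] [221. 214.]
slidebox_center 0.58 [ 0.5231 -0.1411  0.0719] [337. 219.]
```

View pics/scene0.png

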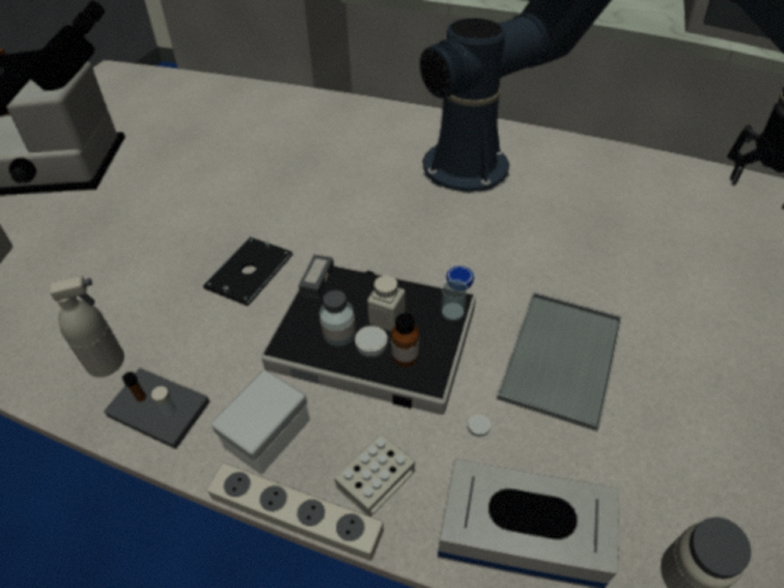

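View pics/top0.png

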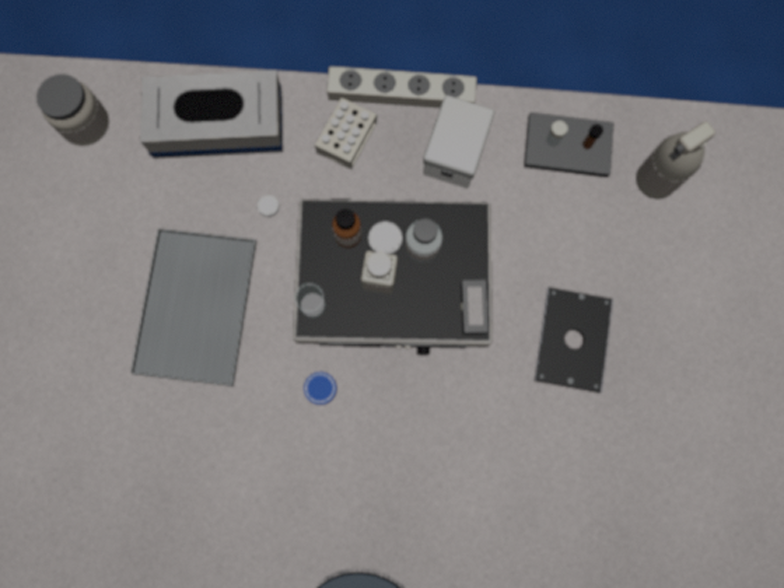

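The scene and top views agree. In top raw pixels, there are three dish candidates:
- White dish on the plate at (274,171).
- Smaller white dish on the bench at (191,147).
- Blue dish at (228,278).

The white one on the warming plate is the larger non-blue dish and sits between the bottles, so it is the target. I'll confirm it in an enlarged crop and refine the yaws and the hole position there too.

```bash
cat > b.py <<'E'
from h import *
p=snapshot("top"); im=p["image"][:,:,::-1]
a=cv2.resize(im[135:255,185:355],None,fx=4,fy=4,interpolation=cv2.INTER_CUBIC)
cv2.imwrite("pics/crop1.png",cv2.convertScaleAbs(a,alpha=1.4))
g=cv2.cvtColor(im,cv2.COLOR_BGR2GRAY)
# hole: bright blob within insert
def blob(mask,pt,z,name):
    n,l,s,c=cv2.connectedComponentsWithStats(mask.astype(np.uint8)); k=l[pt[1],pt[0]]
    print(name,s[k],c[k].round(1),ray(p,c[k],z).round(4))
    return (l==k).astype(np.uint8)
def rect(m,z,name):
    c=max(cv2.findContours(m,0,2)[0],key=cv2.contourArea)
    b=cv2.boxPoints(cv2.minAreaRect(c)); w=ray(p,b,z)[:,:2]
    e=np.diff(np.r_[w,w[:1]],axis=0); print(name,"ctr",w.mean(0).round(4),"edges",np.linalg.norm(e,axis=1).round(3),"ang",np.degrees(np.arctan2(e[:,1],e[:,0])).round(1))
print("gray hole/insert/bench/tray/dish",g[243,410],g[225,410],g[300,410],g[218,139],g[171,274])
blob(g>(int(g[243,410])+int(g[225,410]))/2,(410,243),.01,"hole")
rect(blob(g<90,(410,225),.01,"insert"),.01,"insert")
t=cv2.cvtColor(im,cv2.COLOR_BGR2HSV); print("tray hsv",t[218,139],"bench",t[300,300])
q=np.float32([(160,231),(256,240),(233,384),(133,376)])/1.4
w=ray(p,q,.014)[:,:2]; e=np.diff(np.r_[w,w[:1]],axis=0); print("tray",w.round(3).tolist(),w.mean(0),np.linalg.norm(e,axis=1),np.degrees(np.arctan2(e[:,1],e[:,0])).round(1))
E
python3 b.py
```

```text
gray hole/insert/bench/tray/dish 144 51 142 114 164
hole [403 236  13  13 134] [409.2 242.1] [[ 0.495  -0.3164  0.01  ]]
insert [ 382  206   55   74 2973] [409.8 242.7] [[ 0.4935 -0.3178  0.01  ]]
insert ctr [ 0.495  -0.3185] edges [0.161 0.11  0.161 0.107] ang [ -6.8 -94.6 172.2  85.5]
tray hsv [100   7 115] bench [ 10  10 148]
tray [[0.626, 0.389], [0.623, 0.223], [0.378, 0.233], [0.378, 0.399]] [0.50137397 0.31105507] [0.16538066 0.24448264 0.16508454 0.24811664] [-91.2 177.7  90.   -2.3]
```

View pics/crop1.png

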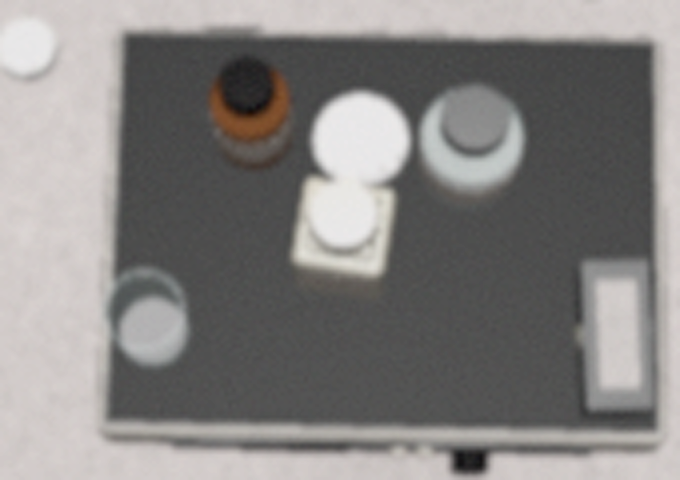

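The crop shows amber (246,84), the white dish (361,139), the round bottle (475,118) and the square bottle (342,214). The smaller white dish is off the plate at (27,46), so the target is confirmed. Next I'll back-project the caps and lid.

```bash
python3 - <<'E'
from h import *
p=snapshot("top")
for n,c,z in [("dish",(361,139),.073),("sq",(342,214),.145),("round",(475,118),.145),("amber",(246,84),.149)]:
    print(n,ray(p,np.array([(c[0]-1.5)/4+185,(c[1]-1.5)/4+135]),z).round(4))
E
```

```text
dish [[0.6268 0.0052 0.073 ]]
sq [[0.5642 0.0105 0.145 ]]
round [[ 0.6216 -0.0555  0.145 ]]
amber [[0.6298 0.0664 0.149 ]]
```

Call:
jog_arm(commands=[[100,2.5,-4,0,0.115],[100,2.5,-4,0,0.115],[100,2.5,-4,0,0.115],[100,2.5,-4,0,0],[100,2.5,-4,0,0],[100,2.5,-4,0,0],[100,2.5,-4,0,0],[100,2.5,-4,0,0]], squeeze=40)

```text
t: 1.77
tcp_pos: [0.4188, 0.2951, 0.2323]
tool_rot: [0.019, 1.0, 0.004, 0.001]
force: [0.5, 0.4, 0.4]
finger_gap: 1.002
```

Call:
jog_arm(commands=[[100,1.9,-3.7,0,-0.02],[100,1.9,-3.7,0,0],[100,1.9,-3.7,0,0],[100,1.9,-3.7,0,0],[100,1.9,-3.7,0,0],[100,1.9,-3.7,0,0],[100,1.9,-3.7,0,0],[100,1.9,-3.7,0,0]])

```text
t: 2.43
tcp_pos: [0.5702, -0.0022, 0.2344]
tool_rot: [0.031, 1.0, 0.005, 0.004]
force: [0.1, 0.8, -0.6]
finger_gap: 1.002
```

Call:
jog_arm(commands=[[100,0,0,0,0],[100,0,0,0,0]])

```text
t: 2.6
tcp_pos: [0.5754, -0.0113, 0.2347]
tool_rot: [0.035, 0.999, 0.003, 0.007]
force: [-0.4, 0.1, 0.1]
finger_gap: 1.0
```

```bash
cat > w.py <<'E'
from h import *
import sys
from scipy.spatial.transform import Rotation as R
def wrist():
    s=manip.sense(); p=snapshot("wrist")
    T=np.eye(4); T[:3,:3]=R.from_quat(s["tool_rot"]).as_matrix(); T[:3,3]=s["tcp_pos"]
    p["extrinsics"]=T@np.array(p["hand_eye"]); return p
if __name__=="__main__":
    s=manip.sense(); print(s["t"],s["tcp_pos"].round(4),s["q"].round(2))
    p=wrist(); save(p,sys.argv[1])
    for n in sys.argv[2:]:
        for d in models.pinpoint(p,n)[:3]: print(n,round(d["score"],2),np.round(d["centre"],4),pix(p,d["centre"]).round(0)[0])
E
python3 w.py w1 square_center round_center amber_center dish_center
```

```text
2.6 [ 0.5754 -0.0113  0.2347] [-0.22  0.45  1.57  0.01  1.11 -1.72]
square_center 0.97 [0.5601 0.0102 0.0967] [306. 165.]
round_center 0.82 [ 0.6193 -0.0592  0.0972] [224. 242.]
amber_center 0.59 [0.6352 0.0671 0.1003] [380. 251.]
amber_center 0.15 [ 0.6236 -0.0611  0.0955] [223. 246.]
dish_center 0.94 [0.6281 0.0072 0.0648] [304. 231.]
dish_center 0.61 [0.691  0.2121 0.0089] [487. 250.]
```

View pics/w1.png

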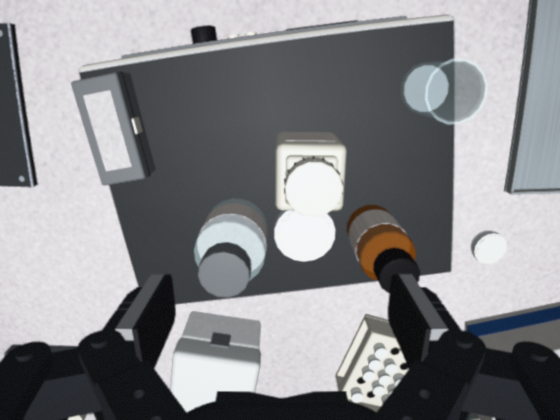

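The wrist view shows the square bottle at (313,180), dish (305,232), round (228,255), amber (385,260), all matching. Descending on the square bottle.

Call:
jog_arm(commands=[[100,-0.7,1.0,-1,0],[100,-0.6,0.9,-3,0],[100,0,0,-3,0],[100,0,0,-3,0],[100,0,0,-2.5,0],[100,0,0,-1.7,0],[100,0,0,0,0],[100,0,0,0,0]])

```text
t: 3.52
tcp_pos: [0.558, 0.024, 0.0927]
tool_rot: [0.024, 1.0, 0.003, 0.011]
force: [-0.0, 0.1, 1.1]
finger_gap: 0.998
```

Call:
jog_arm(commands=[[100,0.3,-1.4,-0.3,0],[100,0,0,0,0],[100,0,0,0,0]])

```text
t: 3.77
tcp_pos: [0.5624, 0.0107, 0.0925]
tool_rot: [0.022, 1.0, 0.003, 0.013]
force: [0.3, 0.2, 0.5]
finger_gap: 0.997
```

Call:
jog_arm(commands=[[100,0,0,-0.7,0],[100,0,0,0,0],[0,0,0,0,0],[0,0,0,0,0],[0,0,0,0,0],[0,0,0,0,0],[0,0,0,0,0],[0,0,0,0,0]])

```text
t: 4.43
tcp_pos: [0.565, 0.0097, 0.0886]
tool_rot: [0.023, 1.0, 0.002, 0.017]
force: [0.1, 0.3, -0.4]
finger_gap: 0.579
```

Call:
jog_arm(commands=[[0,0,0,0,0],[0,0,0,0,0],[0,0,0,0,0]])

```text
t: 4.68
tcp_pos: [0.565, 0.0097, 0.0886]
tool_rot: [0.022, 1.0, 0.002, 0.017]
force: [0.7, -0.6, 0.4]
finger_gap: 0.579
```

Call:
jog_arm(commands=[[0,0,0,1.5,0],[0,0,0,3,0],[0,0,0,3,0],[0,0,0,3,0],[0,0,0,1.5,0],[0,0,0,0,0],[0,0,0,0,0]])

```text
t: 5.27
tcp_pos: [0.5605, 0.0105, 0.2096]
tool_rot: [0.023, 1.0, 0.003, 0.012]
force: [0.0, -0.4, -1.2]
finger_gap: 0.577
```

Call:
jog_arm(commands=[[0,-0.8,1.8,0,0],[0,-1.7,3.7,0,0],[0,-1.7,3.7,0,0],[0,-1.7,3.7,0,0],[0,-1.7,3.7,0,0],[0,-1.7,3.7,0,0],[0,-1.2,2.7,0,0],[0,-0.6,1.5,0,0]])

```text
t: 5.93
tcp_pos: [0.441, 0.2567, 0.1972]
tool_rot: [0.029, 1.0, 0.0, 0.004]
force: [-0.0, -0.4, -2.1]
finger_gap: 0.585
```

Call:
jog_arm(commands=[[0,0,0,0,0],[0,0,0,0,0],[0,0,0,0,0]])

```text
t: 6.18
tcp_pos: [0.4355, 0.2592, 0.1925]
tool_rot: [0.025, 1.0, -0.001, -0.001]
force: [1.6, -0.4, -1.4]
finger_gap: 0.581
```

Call:
jog_arm(commands=[[0,-0.3,2.0,0,0],[0,-0.3,2.5,0,0],[0,-0.2,1.3,0,0],[0,0,0,0,0],[0,0,0,0,0]])

```text
t: 6.6
tcp_pos: [0.4299, 0.3124, 0.1889]
tool_rot: [0.03, 1.0, -0.003, -0.003]
force: [-0.3, -0.8, -1.4]
finger_gap: 0.579
```

Call:
jog_arm(commands=[[0,0,0,-1.5,0],[0,0,0,-3,0],[0,0,0,-3,0],[0,0,0,-3,0],[0,0,0,-1.5,0],[0,0,0,0,0],[0,0,0,0,0]])

```text
t: 7.18
tcp_pos: [0.4366, 0.3024, 0.0657]
tool_rot: [0.036, 0.999, -0.004, -0.0]
force: [0.2, -0.8, -1.1]
finger_gap: 0.578
```

Call:
jog_arm(commands=[[0,-0.5,0.7,-0.5,0],[0,-0.4,0.5,-0.8,0],[0,0,0,-0.5,0],[0,0,0,-0.3,0],[0,0,0,0,0],[0,0,0,0,0]])

```text
t: 7.68
tcp_pos: [0.4302, 0.3154, 0.0469]
tool_rot: [0.037, 0.999, -0.002, 0.003]
force: [0.8, -0.1, -0.7]
finger_gap: 0.579
```

Call:
jog_arm(commands=[[0,0,0,-0.4,0],[0,0,0,-0.3,0],[0,0,0,-0.1,0],[0,0,0,0,0],[0,0,0,0,0]])

```text
t: 8.1
tcp_pos: [0.4309, 0.316, 0.0391]
tool_rot: [0.036, 0.999, -0.002, 0.005]
force: [-0.6, 1.0, -1.1]
finger_gap: 0.583
```

Call:
jog_arm(commands=[[0,0,0,-0.2,0],[0,0,0,-0.1,0],[0,0,0,0,0]])

```text
t: 8.35
tcp_pos: [0.4311, 0.3161, 0.0374]
tool_rot: [0.036, 0.999, -0.001, 0.005]
force: [-0.5, 0.7, -0.8]
finger_gap: 0.581
```

Call:
jog_arm(commands=[[100,0,0,0,0],[100,0,0,0,0],[100,0,0,0,0],[100,0,0,0,0],[100,0,0,0,0]])

```text
t: 8.77
tcp_pos: [0.4319, 0.3164, 0.0378]
tool_rot: [0.036, 0.999, -0.001, 0.006]
force: [-0.0, -0.6, -0.1]
finger_gap: 0.997
```

Call:
jog_arm(commands=[[100,0,0,1.5,0],[100,0,0,3,0],[100,0,0,4,0],[100,0,0,4,0],[100,0,0,3,0],[100,0.8,-2,1,0],[100,1.6,-3.4,0,0],[100,1.6,-3.4,0,0]])

```text
t: 9.43
tcp_pos: [0.4678, 0.2301, 0.2092]
tool_rot: [0.031, 1.0, -0.001, 0.004]
force: [0.1, -0.6, -0.3]
finger_gap: 0.998
```

Call:
jog_arm(commands=[[100,1.8,-3.5,0,0],[100,1.8,-3.5,0,0],[100,1.8,-3.5,0,0],[100,1.8,-3.5,0,0],[100,1.8,-3.5,0,0],[100,1.8,-3.5,0,0],[100,1.5,-2.5,0,0],[100,0.7,-1.5,0,0]])

```text
t: 10.1
tcp_pos: [0.6026, -0.0357, 0.2111]
tool_rot: [0.031, 0.999, -0.001, 0.007]
force: [-0.0, 0.3, -0.3]
finger_gap: 1.0
```

Call:
jog_arm(commands=[[100,0,0,0,0],[100,0,0,0,0]])

```text
t: 10.27
tcp_pos: [0.6042, -0.0404, 0.2104]
tool_rot: [0.034, 0.999, -0.002, 0.007]
force: [-0.5, -0.3, -0.3]
finger_gap: 0.999
```

Call:
jog_arm(commands=[[100,0.9,-0.7,0,0],[100,0.9,-0.7,0,0],[100,0,0,-2,0],[100,0,0,-2,0],[100,0,0,-1.5,0],[100,0,0,0,0],[100,0,0,0,0]])

```text
t: 10.85
tcp_pos: [0.6252, -0.0494, 0.155]
tool_rot: [0.03, 1.0, -0.001, 0.009]
force: [-0.2, -0.4, 0.8]
finger_gap: 1.002
```

Call:
jog_arm(commands=[[100,-0.2,-0.5,-0.5,0],[100,0,0,-1.5,0],[100,0,0,-2,0],[100,0,0,-1.5,0],[100,0,0,-1,0],[100,0,0,-0.3,0],[100,0,0,0,0],[100,0,0,0,0]])

```text
t: 11.52
tcp_pos: [0.6284, -0.0547, 0.0914]
tool_rot: [0.027, 0.999, -0.003, 0.016]
force: [0.3, -0.0, 0.9]
finger_gap: 1.001
```

Call:
jog_arm(commands=[[100,-0.6,0,-0.5,0],[100,-0.1,0,-0.3,0],[100,0,0,0,0],[100,0,0,0,0]])

```text
t: 11.85
tcp_pos: [0.6223, -0.0552, 0.0856]
tool_rot: [0.027, 0.999, -0.004, 0.018]
force: [0.8, -0.1, 0.1]
finger_gap: 1.0
```

Call:
jog_arm(commands=[[0,0,0,0,0],[0,0,0,0,0],[0,0,0,0,0],[0,0,0,0,0],[0,0,0,0,0],[0,0,0,0,0],[0,0,0,0,0],[0,0,0,0,0]])

```text
t: 12.52
tcp_pos: [0.6228, -0.0552, 0.0868]
tool_rot: [0.027, 0.999, -0.004, 0.019]
force: [-0.8, 0.1, -0.7]
finger_gap: 0.639
```

Call:
jog_arm(commands=[[0,0,0,1,0],[0,0,0,2,0],[0,0,0,3,0],[0,0,0,3,0],[0,0,0,3,0],[0,0,0,1.5,0],[0,0,0,0,0]])

```text
t: 13.1
tcp_pos: [0.6184, -0.0541, 0.2265]
tool_rot: [0.027, 1.0, -0.003, 0.014]
force: [0.3, -0.1, -1.2]
finger_gap: 0.648
```

Call:
jog_arm(commands=[[0,-0.5,1.8,0,0],[0,-1.1,3.7,0.1,0],[0,-1.1,3.7,0.1,0],[0,-1.1,3.7,0.1,0],[0,-1.1,3.7,0.1,0],[0,-1.1,3.7,0,0],[0,-1.1,3.7,0,0],[0,-1.1,3.7,0,0]])

```text
t: 13.77
tcp_pos: [0.5328, 0.2225, 0.2274]
tool_rot: [0.036, 0.999, -0.006, 0.014]
force: [0.3, 0.6, -2.2]
finger_gap: 0.641
```

Call:
jog_arm(commands=[[0,-1,3.7,0,0],[0,-0.7,2.7,0,0],[0,-0.4,1.5,0,0],[0,0,0,0,0],[0,0,0,0,0],[0,0,0,0,0]])

```text
t: 14.27
tcp_pos: [0.5012, 0.3122, 0.2211]
tool_rot: [0.03, 1.0, -0.007, 0.008]
force: [0.6, 0.0, -1.1]
finger_gap: 0.643
```

Call:
jog_arm(commands=[[0,-0.1,0.1,-1.5,0],[0,-0.1,0.1,-3,0],[0,-0.1,0.2,-3,0],[0,-0.1,0.2,-3,0],[0,-0.1,0.2,-2.5,0],[0,0,0,-1,0],[0,0,0,0,0],[0,0,0,0,0]])

```text
t: 14.93
tcp_pos: [0.502, 0.31, 0.0773]
tool_rot: [0.036, 0.999, -0.007, 0.011]
force: [0.7, 0.3, -1.5]
finger_gap: 0.642
```

Call:
jog_arm(commands=[[0,0,0.3,-1.0,0],[0,0,0.1,-1.4,0],[0,0,0,-0.8,0],[0,0,0,-0.4,0],[0,0,0,-0.2,0],[0,0,0,0,0],[0,0,0,0,0]])

```text
t: 15.52
tcp_pos: [0.509, 0.3151, 0.044]
tool_rot: [0.038, 0.999, -0.004, 0.018]
force: [-0.5, 0.5, -2.4]
finger_gap: 0.641
```

Call:
jog_arm(commands=[[0,-0.3,0,-0.4,0],[0,0,0,-0.3,0],[0,0,0,-0.1,0],[0,0,0,0,0],[0,0,0,0,0]])

```text
t: 15.93
tcp_pos: [0.5064, 0.3157, 0.037]
tool_rot: [0.038, 0.999, -0.004, 0.02]
force: [-0.3, -0.6, -2.2]
finger_gap: 0.639
```

Call:
jog_arm(commands=[[0,0,0,-0.2,0],[0,0,0,-0.1,0],[0,0,0,0,0]])

```text
t: 16.18
tcp_pos: [0.5069, 0.3159, 0.035]
tool_rot: [0.037, 0.999, -0.004, 0.02]
force: [0.5, -0.2, -2.5]
finger_gap: 0.635
```

Call:
jog_arm(commands=[[100,0,0,0,0],[100,0,0,0,0],[100,0,0,0,0],[100,0,0,0,0],[100,0,0,0,0]])

```text
t: 16.6
tcp_pos: [0.508, 0.3164, 0.0356]
tool_rot: [0.038, 0.999, -0.003, 0.021]
force: [0.8, -0.2, -0.2]
finger_gap: 1.0
```

Call:
jog_arm(commands=[[100,0,0,1.5,0],[100,0,0,3,0],[100,0,0,4,0],[100,0,0,4,0],[100,0,0,3,0],[100,0.8,-1.5,1,0],[100,1.6,-3.0,0,0],[100,1.6,-3.0,0,0]])

```text
t: 17.27
tcp_pos: [0.5432, 0.2438, 0.2075]
tool_rot: [0.033, 0.999, -0.003, 0.02]
force: [0.4, 0.7, -0.2]
finger_gap: 0.998
```

Call:
jog_arm(commands=[[100,1.6,-3.4,0,0],[100,1.6,-3.4,0,0],[100,1.6,-3.4,0,0],[100,1.6,-3,0,0],[100,1,-2,0,0],[100,0.5,-0.8,0,0],[100,0,0,0,0],[100,0,0,0,0]])

```text
t: 17.93
tcp_pos: [0.628, 0.0709, 0.2101]
tool_rot: [0.035, 0.999, -0.003, 0.023]
force: [-0.5, -0.7, -0.1]
finger_gap: 0.996
```

Call:
jog_arm(commands=[[100,0,-0.2,-1.5,0],[100,0,0,-2.5,0],[100,0,0,-2.5,0],[100,-0.1,0,-2.5,0],[100,-0.1,0,-1.5,0],[100,0,0,-0.8,0],[100,0,0,0,0],[100,0,0,0,0]])

```text
t: 18.6
tcp_pos: [0.62, 0.0836, 0.0953]
tool_rot: [0.028, 0.999, -0.001, 0.023]
force: [0.6, 0.3, 0.3]
finger_gap: 0.999
```

Call:
jog_arm(commands=[[100,0.6,-0.8,0,0],[100,0.5,-0.6,-0.4,0],[100,0,0,-0.3,0],[100,0,0,0,0],[100,0,0,0,0]])

```text
t: 19.02
tcp_pos: [0.6355, 0.0693, 0.0924]
tool_rot: [0.027, 0.999, -0.001, 0.028]
force: [-0.8, -0.0, 0.7]
finger_gap: 0.997
```

Call:
jog_arm(commands=[[100,-0.3,0,-0.5,0],[100,0,0,0,0],[0,0,0,0,0],[0,0,0,0,0],[0,0,0,0,0],[0,0,0,0,0],[0,0,0,0,0],[0,0,0,0,0]])

```text
t: 19.68
tcp_pos: [0.6324, 0.0687, 0.088]
tool_rot: [0.028, 0.999, -0.001, 0.028]
force: [0.6, 0.4, -0.2]
finger_gap: 0.501
```

Call:
jog_arm(commands=[[0,0,0,0,0],[0,0,0,0,0],[0,0,0,0,0]])

```text
t: 19.93
tcp_pos: [0.6324, 0.0688, 0.088]
tool_rot: [0.028, 0.999, -0.001, 0.028]
force: [-0.1, -0.8, -0.5]
finger_gap: 0.499
```

Call:
jog_arm(commands=[[0,0,0,1,0],[0,0,0,2,0],[0,0,0,3,0],[0,0,0,3,0],[0,0,0,2,0],[0,0,0,0,0],[0,0,0,0,0]])

```text
t: 20.52
tcp_pos: [0.6289, 0.0694, 0.2026]
tool_rot: [0.028, 0.999, -0.0, 0.025]
force: [-0.0, 0.7, -2.3]
finger_gap: 0.504
```

Call:
jog_arm(commands=[[0,-0.4,1.8,0,0],[0,-0.7,3.7,0.1,0],[0,-0.7,3.7,0.1,0],[0,-0.7,3.7,0.1,0],[0,-0.7,3.7,0.1,0],[0,-0.7,3.7,0,0],[0,-0.5,2.7,0,0],[0,-0.2,1.3,0,0]])

```text
t: 21.18
tcp_pos: [0.5757, 0.3148, 0.1951]
tool_rot: [0.033, 0.999, -0.004, 0.017]
force: [0.2, -0.2, -0.5]
finger_gap: 0.502
```

Call:
jog_arm(commands=[[0,0,0,0,0],[0,0,0,0,0],[0,0,0,0,0]])

```text
t: 21.43
tcp_pos: [0.5728, 0.3159, 0.1909]
tool_rot: [0.031, 0.999, -0.005, 0.014]
force: [0.8, -0.6, -0.7]
finger_gap: 0.498
```

Call:
jog_arm(commands=[[0,0.8,-0.1,0,0],[0,0.2,0,-1.5,0],[0,-0.1,0.1,-2.5,0],[0,-0.1,0.1,-2.5,0],[0,0,0.1,-2,0],[0,0,0,-1,0],[0,0,0,0,0],[0,0,0,0,0]])

```text
t: 22.1
tcp_pos: [0.593, 0.3027, 0.0947]
tool_rot: [0.04, 0.999, -0.006, 0.019]
force: [0.5, 0.9, -0.3]
finger_gap: 0.504
```

Call:
jog_arm(commands=[[0,-0.5,0.4,-0.5,0],[0,-0.4,0.3,-1,0],[0,-0.1,0,-1.5,0],[0,0,0,-1,0],[0,0,0,-0.5,0],[0,0,0,0,0],[0,0,0,0,0]])

```text
t: 22.68
tcp_pos: [0.5861, 0.311, 0.0523]
tool_rot: [0.041, 0.999, -0.004, 0.024]
force: [-0.4, 0.3, -1.4]
finger_gap: 0.496
```

Call:
jog_arm(commands=[[0,-0.3,0.1,-0.5,0],[0,-0.1,0,-0.5,0],[0,0,0,-0.2,0],[0,0,0,-0.1,0],[0,0,0,0,0],[0,0,0,0,0]])

```text
t: 23.18
tcp_pos: [0.5828, 0.313, 0.0399]
tool_rot: [0.04, 0.999, -0.003, 0.026]
force: [0.0, -0.4, -0.6]
finger_gap: 0.5
```

Call:
jog_arm(commands=[[0,0,0,-0.25,0],[0,0,0,-0.1,0],[0,0,0,0,0]])

```text
t: 23.43
tcp_pos: [0.5834, 0.3131, 0.0366]
tool_rot: [0.04, 0.999, -0.003, 0.026]
force: [0.3, -0.1, -2.0]
finger_gap: 0.502
```

Call:
jog_arm(commands=[[100,0,0,0,0],[100,0,0,0,0],[100,0,0,0,0],[100,0,0,0,0],[100,0,0,0,0]])

```text
t: 23.85
tcp_pos: [0.5844, 0.3132, 0.0376]
tool_rot: [0.04, 0.999, -0.003, 0.027]
force: [-0.3, 0.3, 0.3]
finger_gap: 0.997
```

Call:
jog_arm(commands=[[100,0,0,1.5,0],[100,0,0,3,0],[100,0,0,4,0],[100,0,0,4,0],[100,0,0,3,0],[100,0,0,0,0],[100,0,0,0,0]])

```text
t: 24.43
tcp_pos: [0.5813, 0.312, 0.1973]
tool_rot: [0.04, 0.999, -0.004, 0.025]
force: [0.2, -0.5, -0.4]
finger_gap: 0.998
```

Call:
jog_arm(commands=[[100,0.2,-2,0,0],[100,0.4,-4,0,0],[100,0.4,-4,0,0],[100,0.4,-4,0,0],[100,0.4,-4,0,0],[100,0.4,-4,0,0],[100,0.4,-4,0,0],[100,0.4,-3,0,0]])

```text
t: 25.1
tcp_pos: [0.6048, 0.0198, 0.1894]
tool_rot: [0.033, 0.999, -0.002, 0.02]
force: [0.4, 0.3, -0.1]
finger_gap: 1.0
```

Call:
jog_arm(commands=[[100,0,0,0,0],[100,0,0,0,0],[100,0,0,0,0]])

```text
t: 25.35
tcp_pos: [0.6037, 0.012, 0.1852]
tool_rot: [0.038, 0.999, -0.002, 0.017]
force: [-0.2, 1.3, -1.0]
finger_gap: 1.0
```

```bash
cat > c.py <<'E'
from h import *
from w import wrist
p=snapshot("top"); save(p,"top2",(85,130,365,270),2.8)
for n in ["square_center","round_center","amber_center","tray_in","dish_center"]:
    for d in models.pinpoint(p,n)[:2]: print(n,round(d["score"],2),np.round(d["centre"],4))
p=wrist()
for d in models.pinpoint(p,"dish_center")[:3]: print("w dish",round(d["score"],2),np.round(d["centre"],4))
print(manip.sense()["tcp_pos"],manip.sense()["q"].round(2))
E
python3 c.py
```

```text
square_center 0.22 [ 0.4981 -0.3168  0.0091]
round_center 0.74 [0.5096 0.3138 0.0464]
amber_center 0.93 [0.5796 0.3117 0.0484]
tray_in 0.55 [0.5021 0.3187 0.0039]
dish_center 0.67 [0.6862 0.213  0.0088]
dish_center 0.49 [ 0.5195 -0.1413  0.0733]
w dish 0.92 [0.6298 0.0102 0.0646]
w dish 0.58 [0.6907 0.21   0.0071]
[0.60436359 0.01334278 0.18655191] [-0.16  0.54  1.56 -0.    1.01 -1.66]
```

View pics/top2.png

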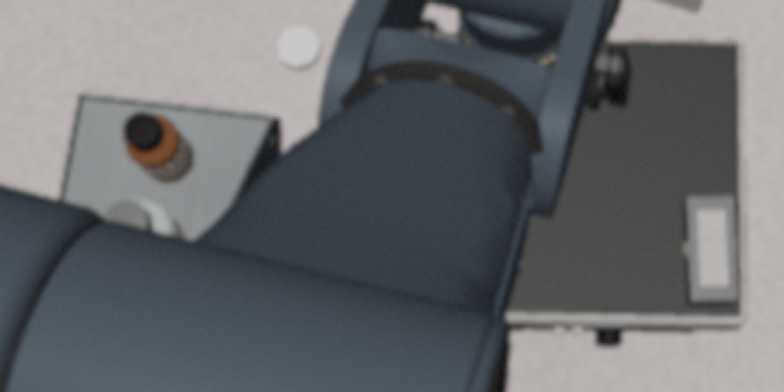

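The top view shows the amber bottle at (150,145) and the round one at (140,218) upright in the tray. The arm hides the square bottle. The wrist camera confirms the dish at (0.63,0.01). Going for the dish.

Call:
jog_arm(commands=[[100,0.8,0,-1,0],[100,0.7,0,-2,0],[100,0.3,0,-2,0],[100,0,0,-2,0],[100,0,0,-1,0],[100,0,0,0,0],[100,0,0,0,0]])

```text
t: 26.33
tcp_pos: [0.6274, 0.0158, 0.1028]
tool_rot: [0.035, 0.999, -0.003, 0.022]
force: [-0.3, -0.2, 0.2]
finger_gap: 0.998
```

Call:
jog_arm(commands=[[100,0,-0.6,-0.5,0],[100,0,-0.1,-1,0],[100,0,0,-1,0],[100,0,0,-0.6,0],[100,0,0,0,0],[100,0,0,0,0]])

```text
t: 26.83
tcp_pos: [0.6296, 0.0075, 0.0717]
tool_rot: [0.035, 0.999, -0.003, 0.025]
force: [-0.1, -0.5, 1.0]
finger_gap: 1.0
```

Call:
jog_arm(commands=[[100,-0.2,0,-0.7,0],[100,0,0,-0.4,0],[100,0,0,-0.1,0],[100,0,0,0,0],[100,0,0,0,0]])

```text
t: 27.25
tcp_pos: [0.6277, 0.0076, 0.059]
tool_rot: [0.035, 0.999, -0.003, 0.025]
force: [-0.3, 0.1, -0.1]
finger_gap: 0.998
```

Call:
jog_arm(commands=[[0,0,0,0,0],[0,0,0,0,0],[0,0,0,0,0],[0,0,0,0,0],[0,0,0,0,0],[0,0,0,0,0],[0,0,0,0,0],[0,0,0,0,0]], squeeze=25)

```text
t: 27.92
tcp_pos: [0.6284, 0.0076, 0.0602]
tool_rot: [0.035, 0.999, -0.003, 0.026]
force: [0.2, -0.1, -0.7]
finger_gap: 0.613
```

Call:
jog_arm(commands=[[0,0,0,1,0],[0,0,0,2,0],[0,0,0,3,0],[0,0,0,3,0],[0,0,0,1,0],[0,0,0,0,0]])

```text
t: 28.42
tcp_pos: [0.626, 0.0079, 0.1641]
tool_rot: [0.035, 0.999, -0.003, 0.024]
force: [-0.1, 0.8, -0.6]
finger_gap: 0.616
```

Call:
jog_arm(commands=[[0,-0.6,-1.5,0,0],[0,-1.4,-3,0,0],[0,-1.5,-3.5,0,0],[0,-1.5,-3.5,0,0],[0,-1.5,-3.5,0,0],[0,-1.5,-3.5,0,0],[0,-1.5,-3.5,0,0],[0,-1.5,-3.5,0,0]])

```text
t: 29.08
tcp_pos: [0.511, -0.2457, 0.1592]
tool_rot: [0.027, 0.999, 0.0, 0.023]
force: [1.0, -0.5, -0.7]
finger_gap: 0.615
```

Call:
jog_arm(commands=[[0,-1,-2.5,0,0],[0,-0.7,-1.5,0,0],[0,0,0,0,0],[0,0,0,0,0],[0,0,0,0,0]])

```text
t: 29.5
tcp_pos: [0.487, -0.2943, 0.1537]
tool_rot: [0.033, 0.999, 0.002, 0.02]
force: [-0.5, 0.1, 0.1]
finger_gap: 0.62
```

Now use the wrist camera to check the hole, and another scene shot for the bottles in the tray.

```bash
cat > d.py <<'E'
from h import *
from w import wrist
p=wrist(); save(p,"w3")
for n in ["hole","dish_center"]:
    for d in models.pinpoint(p,n)[:3]: print("w",n,round(d["score"],2),np.round(d["centre"],4),pix(p,d["centre"]).round(0)[0])
q=snapshot("scene"); 
im=np.hstack([cv2.resize(p["image"],(400,300)),cv2.resize(q["image"][150:330,300:540],(400,300))])[:,:,::-1]; cv2.imwrite("pics/w3.png",im)
for n in ["square_center","round_center","amber_center","hole"]:
    for d in models.pinpoint(q,n)[:1]: print("s",n,round(d["score"],2),np.round(d["centre"],4))
print(manip.sense()["tcp_pos"])
E
python3 d.py
```

```text
w hole 0.94 [ 0.4944 -0.3174  0.0065] [251. 189.]
w dish_center 0.89 [ 0.4866 -0.2938  0.159 ] [281. 283.]
s square_center 0.97 [0.4296 0.3104 0.0488]
s round_center 0.69 [ 0.4876 -0.2929  0.1602]
s hole 0.92 [ 0.4969 -0.3201  0.0099]
[ 0.48786283 -0.29403146  0.15473994]
```

View pics/w3.png

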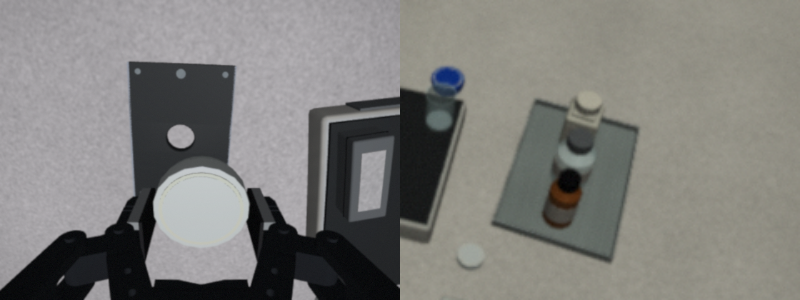

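The wrist view shows the dish held level with the hole at about (180,137). The scene crop shows all three bottles upright in the tray.

Call:
jog_arm(commands=[[0,0.4,-1.2,0,0],[0,0.3,-1,-1,0],[0,0,0,-2,0],[0,0,0,-2,0],[0,0,0,-2,0],[0,0,0,-1,0],[0,0,0,0,0],[0,0,0,0,0]])

```text
t: 30.57
tcp_pos: [0.4998, -0.3247, 0.0706]
tool_rot: [0.032, 0.999, -0.003, 0.024]
force: [-0.0, 0.2, -0.5]
finger_gap: 0.618
```

Call:
jog_arm(commands=[[0,-0.3,0.4,-0.5,0],[0,-0.2,0.3,-1,0],[0,0,0,-1,0],[0,0,0,-0.8,0],[0,0,0,-0.3,0],[0,0,0,0,0],[0,0,0,0,0]])

```text
t: 31.15
tcp_pos: [0.4968, -0.3199, 0.0356]
tool_rot: [0.032, 0.999, -0.006, 0.027]
force: [-0.1, 0.5, 0.2]
finger_gap: 0.615
```

Call:
jog_arm(commands=[[0,-0.1,0.2,-0.5,0],[0,0,0,-0.6,0],[0,0,0,-0.3,0],[0,0,0,-0.1,0],[0,0,0,0,0],[0,0,0,0,0]])

```text
t: 31.65
tcp_pos: [0.4966, -0.3185, 0.0202]
tool_rot: [0.032, 0.999, -0.007, 0.028]
force: [0.5, 0.0, 0.1]
finger_gap: 0.617
```

Call:
jog_arm(commands=[[0,-0.1,0.1,-0.2,0],[0,0,0,-0.2,0],[0,0,0,0,0],[0,0,0,0,0]])

```text
t: 31.98
tcp_pos: [0.4956, -0.3175, 0.0161]
tool_rot: [0.032, 0.999, -0.007, 0.029]
force: [0.2, -0.6, -1.1]
finger_gap: 0.619
```

Call:
jog_arm(commands=[[0,0,0,-0.1,0],[0,0,0,0,0],[100,0,0,0,0],[100,0,0,0,0],[100,0,0,0,0],[100,0,0,0,0],[100,0,0,0,0]])

```text
t: 32.57
tcp_pos: [0.4961, -0.318, 0.0155]
tool_rot: [0.032, 0.999, -0.007, 0.029]
force: [0.9, -0.2, -0.2]
finger_gap: 0.999
```

Call:
jog_arm(commands=[[100,0,0,1,0],[100,0,0,2,0],[100,0,0,4,0],[100,0,0,4,0],[100,0,0,4,0],[100,0,0,3,0],[100,0,0,0,0],[100,0,0,0,0]])

```text
t: 33.23
tcp_pos: [0.4934, -0.3157, 0.2066]
tool_rot: [0.032, 0.999, -0.007, 0.028]
force: [-0.2, -0.0, -0.7]
finger_gap: 1.003
```

```bash
cat > e.py <<'E'
from h import *
from w import wrist
print(manip.sense()["tcp_pos"],manip.sense()["tool_rot"].round(3))
p=wrist(); save(p,"w4")
for d in models.pinpoint(p,"dish_center")[:2]: print("w",round(d["score"],2),np.round(d["centre"],4))
q=snapshot("scene")
for n in ["dish_center","square_center","round_center","amber_center"]:
    for d in models.pinpoint(q,n)[:3]: print("s",n,round(d["score"],2),np.round(d["centre"],4))
E
python3 e.py
```

```text
[ 0.49343601 -0.31567671  0.20664723] [ 0.032  0.999 -0.007  0.028]
w 0.88 [ 0.4949 -0.3168  0.0178]
w 0.35 [ 0.5259 -0.1443  0.0688]
s dish_center 0.75 [0.6895 0.2138 0.0062]
s dish_center 0.61 [ 0.4961 -0.3167  0.0204]
s dish_center 0.59 [0.3869 0.0933 0.0092]
s square_center 0.81 [0.4291 0.3069 0.0525]
s round_center 0.51 [0.5869 0.3166 0.0521]
s amber_center 0.66 [0.5837 0.3149 0.0541]
```

View pics/w4.png

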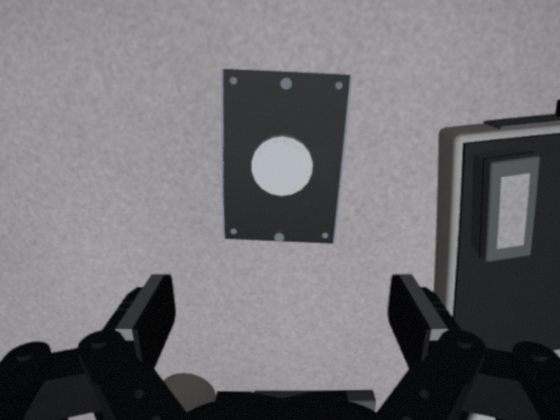

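The dish sits at (282,166), midway between the pegs at (286,84) and (279,237). Measured at (0.495,-0.317), it is centred. Now returning the bottles, amber first.

Call:
jog_arm(commands=[[100,0.3,2,0,0],[100,0.6,4,0,0],[100,0.6,4,0,0],[100,0.6,4,0,0],[100,0.6,4,0,0],[100,0.6,4,0,0],[100,0.6,4,0,0],[100,0.6,4,0,0]])

```text
t: 34.25
tcp_pos: [0.5347, -0.0141, 0.1931]
tool_rot: [0.041, 0.999, -0.004, 0.02]
force: [1.5, 0.0, 0.2]
finger_gap: 1.001
```

Call:
jog_arm(commands=[[100,0.6,4,0,0],[100,0.6,4,0,0],[100,0.6,4,0,0],[100,0.6,4,0,0],[100,0.6,4,0,0],[100,0.6,4,0,0],[100,0.6,4,0,0],[100,0.3,2,0,0]])

```text
t: 34.92
tcp_pos: [0.5744, 0.2997, 0.1831]
tool_rot: [0.04, 0.999, -0.004, 0.011]
force: [0.3, -0.6, 0.1]
finger_gap: 0.998
```

Call:
jog_arm(commands=[[100,0,0,0,0],[100,0,0,0,0],[100,0,0,0,0]])

```text
t: 35.17
tcp_pos: [0.5725, 0.3049, 0.1787]
tool_rot: [0.036, 0.999, -0.005, 0.009]
force: [0.2, -0.6, -0.2]
finger_gap: 1.002
```

Call:
jog_arm(commands=[[100,0.5,0.6,0,0],[100,0.4,0.3,-1.5,0],[100,-0.1,0.1,-2.5,0],[100,-0.1,0.1,-2.5,0],[100,0,0.1,-2,0],[100,0,0,-1,0],[100,0,0,0,0],[100,0,0,0,0]])

```text
t: 35.83
tcp_pos: [0.5829, 0.3076, 0.0758]
tool_rot: [0.042, 0.999, -0.006, 0.008]
force: [0.2, 0.2, 0.3]
finger_gap: 0.999
```

Call:
jog_arm(commands=[[100,0,0.4,-0.7,0],[100,0,0.1,-1.4,0],[100,-0.1,0,-1.2,0],[100,0,0,-0.5,0],[100,0,0,0,0],[100,0,0,0,0]])

```text
t: 36.33
tcp_pos: [0.5846, 0.313, 0.0371]
tool_rot: [0.043, 0.999, -0.005, 0.011]
force: [-0.4, 0.1, 0.0]
finger_gap: 0.997
```

Call:
jog_arm(commands=[[0,0,0,0,0],[0,0,0,0,0],[0,0,0,0,0],[0,0,0,0,0],[0,0,0,0,0],[0,0,0,0,0],[0,0,0,0,0],[0,0,0,0,0]], squeeze=40)

```text
t: 37.0
tcp_pos: [0.5854, 0.3136, 0.0391]
tool_rot: [0.043, 0.999, -0.004, 0.012]
force: [0.5, 0.1, -1.4]
finger_gap: 0.498
```

Call:
jog_arm(commands=[[0,0,0,1,0],[0,0,0,2,0],[0,0,0,3,0],[0,0,0,4,0],[0,0,0,4,0],[0,0,0,1.5,0],[0,0,0,0,0],[0,0,0,0,0]])

```text
t: 37.67
tcp_pos: [0.5817, 0.3122, 0.2021]
tool_rot: [0.043, 0.999, -0.005, 0.01]
force: [0.2, -0.1, -1.6]
finger_gap: 0.503
```

Call:
jog_arm(commands=[[0,0.4,-1.8,0,0],[0,0.8,-3.7,0,0],[0,0.8,-3.7,0,0],[0,0.8,-3.7,0,0],[0,0.8,-3.7,0,0],[0,0.8,-3.7,0,0],[0,0.5,-2.5,0,0],[0,0.2,-1.3,0,0]])

```text
t: 38.33
tcp_pos: [0.6243, 0.0663, 0.1895]
tool_rot: [0.038, 0.999, -0.005, -0.0]
force: [1.2, -0.1, -1.3]
finger_gap: 0.501
```

Call:
jog_arm(commands=[[0,0,0,0,0],[0,0,0,0,0],[0,0,0,0,0]])

```text
t: 38.58
tcp_pos: [0.6218, 0.0625, 0.1841]
tool_rot: [0.041, 0.999, -0.005, -0.005]
force: [0.4, 0.0, -0.6]
finger_gap: 0.503
```

Call:
jog_arm(commands=[[0,0.6,0.3,0,0],[0,0.4,0.2,-1,0],[0,0,0,-2,0],[0,0,0,-2,0],[0,0,0,-1,0],[0,0,0,0,0],[0,0,0,0,0]])

```text
t: 39.17
tcp_pos: [0.6325, 0.0784, 0.119]
tool_rot: [0.035, 0.999, -0.004, -0.005]
force: [1.0, -0.2, -0.3]
finger_gap: 0.497
```

Call:
jog_arm(commands=[[0,0,-0.5,-0.5,0],[0,0,-0.3,-0.8,0],[0,0,0,-0.8,0],[0,0,0,-0.3,0],[0,0,0,0,0],[0,0,0,0,0]])

```text
t: 39.67
tcp_pos: [0.6344, 0.0703, 0.0951]
tool_rot: [0.035, 0.999, -0.004, -0.003]
force: [0.3, 0.6, -0.8]
finger_gap: 0.496
```

Call:
jog_arm(commands=[[0,0,-0.1,-0.2,0],[0,0,0,-0.15,0],[0,0,0,0,0],[0,0,0,0,0]])

```text
t: 40.0
tcp_pos: [0.6351, 0.0688, 0.0922]
tool_rot: [0.035, 0.999, -0.004, -0.002]
force: [-0.2, -0.1, -2.0]
finger_gap: 0.503
```

Call:
jog_arm(commands=[[100,0,0,0,0],[100,0,0,0,0],[100,0,0,0,0],[100,0,0,0,0],[100,0,0,0,0]])

```text
t: 40.42
tcp_pos: [0.6362, 0.0689, 0.0937]
tool_rot: [0.035, 0.999, -0.004, -0.0]
force: [-0.6, -0.7, 0.3]
finger_gap: 0.999
```

Call:
jog_arm(commands=[[100,0,0,1.5,0],[100,0,0,3,0],[100,0,0,4,0],[100,0,0,3,0],[100,-0.2,0.5,1,0],[100,-0.8,2,0,0],[100,-1.4,3.5,0,0],[100,-1.4,3.5,0,0]])

```text
t: 41.08
tcp_pos: [0.599, 0.1598, 0.2228]
tool_rot: [0.041, 0.999, -0.004, 0.001]
force: [-0.1, 0.2, -0.8]
finger_gap: 0.999
```

Call:
jog_arm(commands=[[100,-1.6,3.6,0,0],[100,-1.6,3.6,0,0],[100,-1.6,3.6,0,0],[100,-1.4,3,0,0],[100,-0.8,1.5,0,0],[100,0,0,0,0],[100,0,0,0,0],[100,0,0,0,0]])

```text
t: 41.75
tcp_pos: [0.5163, 0.3267, 0.2176]
tool_rot: [0.037, 0.999, -0.004, -0.003]
force: [0.7, 0.1, 0.4]
finger_gap: 1.001
```

Call:
jog_arm(commands=[[100,-0.5,-0.5,-1,0],[100,-0.4,-0.3,-2.5,0],[100,0,0,-3,0],[100,0,0,-3,0],[100,0,0,-2.5,0],[100,0,0,-1,0],[100,0,0,0,0],[100,0,0,0,0]])

```text
t: 42.42
tcp_pos: [0.5146, 0.3092, 0.0842]
tool_rot: [0.043, 0.999, -0.004, 0.001]
force: [-0.3, -0.3, -0.2]
finger_gap: 1.0
```

Call:
jog_arm(commands=[[100,-0.5,0.4,-0.7,0],[100,-0.3,0.2,-1.4,0],[100,-0.1,0,-1.4,0],[100,0,0,-1,0],[100,0,0,-0.3,0],[100,0,0,0,0],[100,0,0,0,0]])

```text
t: 43.0
tcp_pos: [0.5116, 0.3176, 0.0419]
tool_rot: [0.045, 0.999, -0.0, 0.009]
force: [0.2, -0.2, -0.2]
finger_gap: 0.996
```

Call:
jog_arm(commands=[[100,-0.4,-0.1,-0.5,0],[100,0,0,-0.1,0],[100,0,0,0,0],[100,0,0,0,0]])

```text
t: 43.33
tcp_pos: [0.5087, 0.3173, 0.0377]
tool_rot: [0.045, 0.999, 0.001, 0.011]
force: [-0.2, -0.1, 0.8]
finger_gap: 0.998
```

Call:
jog_arm(commands=[[0,0,0,0,0],[0,0,0,0,0],[0,0,0,0,0],[0,0,0,0,0],[0,0,0,0,0],[0,0,0,0,0],[0,0,0,0,0],[0,0,0,0,0]])

```text
t: 44.0
tcp_pos: [0.5091, 0.3173, 0.0388]
tool_rot: [0.045, 0.999, 0.001, 0.011]
force: [-0.7, -0.5, -0.0]
finger_gap: 0.643
```

Call:
jog_arm(commands=[[0,0,0,1,0],[0,0,0,2,0],[0,0,0,3,0],[0,0,0,4,0],[0,0,0,4,0],[0,0,0,3.5,0],[0,0,0,1,0],[0,0,0,0,0]])

```text
t: 44.67
tcp_pos: [0.5035, 0.3151, 0.2315]
tool_rot: [0.045, 0.999, -0.001, 0.006]
force: [0.7, 0.5, -2.2]
finger_gap: 0.637
```

Call:
jog_arm(commands=[[0,0.5,-1.8,0,0],[0,1.2,-3.7,0,0],[0,1.2,-3.7,0.1,0],[0,1.2,-3.7,0.1,0],[0,1.2,-3.7,0.1,0],[0,1.2,-3.7,0.1,0],[0,1.2,-3.7,0,0],[0,1.2,-3.7,0,0]])

```text
t: 45.33
tcp_pos: [0.5855, 0.036, 0.2316]
tool_rot: [0.037, 0.999, 0.002, 0.001]
force: [0.7, 0.4, -1.7]
finger_gap: 0.64
```

Call:
jog_arm(commands=[[0,1.2,-3.5,0,0],[0,1,-2.5,0,0],[0,0.6,-1.5,0,0],[0,0,0,0,0],[0,0,0,0,0],[0,0,0,0,0]])

```text
t: 45.83
tcp_pos: [0.6115, -0.0524, 0.2234]
tool_rot: [0.043, 0.999, 0.001, -0.005]
force: [1.1, 0.6, -1.7]
finger_gap: 0.644
```

Call:
jog_arm(commands=[[0,0.7,-0.2,-0.5,0],[0,0.4,0,-2,0],[0,0,0,-3,0],[0,0,0,-3,0],[0,0,0,-1.5,0],[0,0,0,0,0],[0,0,0,0,0]])

```text
t: 46.42
tcp_pos: [0.6228, -0.0446, 0.1188]
tool_rot: [0.037, 0.999, 0.003, -0.004]
force: [-0.8, -0.1, -1.9]
finger_gap: 0.639
```

Call:
jog_arm(commands=[[0,0.1,-0.7,-0.5,0],[0,0,-0.3,-0.8,0],[0,0,0,-0.8,0],[0,0,0,-0.3,0],[0,0,0,0,0],[0,0,0,0,0]])

```text
t: 46.92
tcp_pos: [0.627, -0.0545, 0.0967]
tool_rot: [0.036, 0.999, 0.002, -0.0]
force: [0.0, 0.3, -1.7]
finger_gap: 0.639
```

Call:
jog_arm(commands=[[0,-0.2,-0.1,-0.3,0],[0,0,0,-0.2,0],[0,0,0,0,0],[0,0,0,0,0]])

```text
t: 47.25
tcp_pos: [0.6255, -0.0561, 0.0924]
tool_rot: [0.036, 0.999, 0.001, 0.001]
force: [-0.1, -1.0, -1.2]
finger_gap: 0.639
```

Call:
jog_arm(commands=[[0,0,0,-0.1,0],[0,0,0,0,0],[100,0,0,0,0],[100,0,0,0,0],[100,0,0,0,0],[100,0,0,0,0],[100,0,0,0,0]])

```text
t: 47.83
tcp_pos: [0.6272, -0.0564, 0.0933]
tool_rot: [0.036, 0.999, 0.001, 0.003]
force: [0.5, 0.1, -0.6]
finger_gap: 0.999
```

Call:
jog_arm(commands=[[100,0,0,1.5,0],[100,0,0,3,0],[100,0,0,4,0],[100,0,0,3,0],[100,-0.2,0.5,1.5,0],[100,-0.9,2,0,0],[100,-1.7,3.5,0,0],[100,-1.7,3.5,0,0]])

```text
t: 48.5
tcp_pos: [0.585, 0.0336, 0.2303]
tool_rot: [0.041, 0.999, -0.0, 0.007]
force: [0.8, -0.1, -0.8]
finger_gap: 0.998
```

Call:
jog_arm(commands=[[100,-1.8,3.5,0,0],[100,-1.8,3.5,0,0],[100,-1.8,3.5,0,0],[100,-1.8,3.5,0,0],[100,-1.8,3.5,0,0],[100,-1.8,3.5,0,0],[100,-1.5,2.7,0,0],[100,-0.8,1.5,0,0]])

```text
t: 49.17
tcp_pos: [0.4455, 0.2977, 0.2338]
tool_rot: [0.043, 0.999, 0.001, 0.011]
force: [0.4, 0.4, 0.3]
finger_gap: 0.999
```

Call:
jog_arm(commands=[[100,0,0,0,0],[100,0,0,0,0],[100,0,0,0,0]])

```text
t: 49.42
tcp_pos: [0.4428, 0.3012, 0.2344]
tool_rot: [0.039, 0.999, 0.001, 0.011]
force: [0.4, 1.3, -0.3]
finger_gap: 1.0
```

Call:
jog_arm(commands=[[100,-0.6,0.8,-1,0],[100,-0.5,0.6,-2.5,0],[100,-0.1,0.1,-3.5,0],[100,-0.1,0.1,-3.5,0],[100,-0.1,0.1,-3,0],[100,0,0,-1.5,0],[100,0,0,0,0],[100,0,0,0,0]])

```text
t: 50.08
tcp_pos: [0.4338, 0.3135, 0.0776]
tool_rot: [0.047, 0.999, 0.003, 0.015]
force: [0.2, -0.8, -0.4]
finger_gap: 1.001
```

Call:
jog_arm(commands=[[100,-0.1,0.2,-0.7,-0.01],[100,-0.2,0,-1.3,-0.01],[100,0,0,-1.2,0],[100,0,0,-0.6,0],[100,0,0,0,0],[100,0,0,0,0]])

```text
t: 50.58
tcp_pos: [0.4364, 0.3164, 0.0425]
tool_rot: [0.061, 0.998, 0.006, 0.02]
force: [-0.5, -0.4, 0.0]
finger_gap: 0.995
```

Call:
jog_arm(commands=[[100,-0.3,0,-0.3,0.025],[100,-0.2,0,-0.1,0.02],[100,0,0,0,0],[100,0,0,0,0]])

```text
t: 50.92
tcp_pos: [0.4327, 0.3172, 0.0408]
tool_rot: [0.036, 0.999, 0.007, 0.023]
force: [0.5, -0.3, -0.4]
finger_gap: 1.003
```

Call:
jog_arm(commands=[[100,-0.1,0,-0.3,0],[100,0,0,0,0],[0,0,0,0,0],[0,0,0,0,0],[0,0,0,0,0],[0,0,0,0,0],[0,0,0,0,0],[0,0,0,0,0]])

```text
t: 51.58
tcp_pos: [0.4319, 0.3176, 0.0385]
tool_rot: [0.036, 0.999, 0.008, 0.023]
force: [-0.0, 0.4, 0.5]
finger_gap: 0.58
```

Call:
jog_arm(commands=[[0,0,0,0,0],[0,0,0,0,0],[0,0,0,0,0]])

```text
t: 51.83
tcp_pos: [0.4319, 0.3176, 0.0385]
tool_rot: [0.036, 0.999, 0.008, 0.023]
force: [0.1, 0.1, 1.1]
finger_gap: 0.577
```

Call:
jog_arm(commands=[[0,0,0,1,0],[0,0,0,2,0],[0,0,0,3,0],[0,0,0,4,0],[0,0,0,4,0],[0,0,0,2.5,0],[0,0,0,1,0],[0,0,0,0,0]])

```text
t: 52.5
tcp_pos: [0.4274, 0.3153, 0.2222]
tool_rot: [0.036, 0.999, 0.006, 0.02]
force: [0.3, 1.0, -1.0]
finger_gap: 0.576
```

Call:
jog_arm(commands=[[0,0.8,-1.8,0,0],[0,1.6,-3.6,0,0],[0,1.6,-3.6,0,0],[0,1.6,-3.6,0.1,0],[0,1.6,-3.6,0.1,0],[0,1.6,-3.6,0,0],[0,1.6,-3.6,0,0],[0,1.2,-2.6,0,0]])

```text
t: 53.17
tcp_pos: [0.5381, 0.0502, 0.2213]
tool_rot: [0.029, 0.999, 0.008, 0.016]
force: [1.0, 0.3, -0.6]
finger_gap: 0.581
```

Call:
jog_arm(commands=[[0,0.7,-1.5,0,0],[0,0,0,0,0],[0,0,0,0,0],[0,0,0,0,0]])

```text
t: 53.5
tcp_pos: [0.5454, 0.0274, 0.2172]
tool_rot: [0.034, 0.999, 0.007, 0.013]
force: [-0.2, -0.7, -1.9]
finger_gap: 0.575
```

Call:
jog_arm(commands=[[0,0.8,-0.8,-0.5,0],[0,0.7,-0.7,-2,0],[0,0.1,0,-3,0],[0,0,0,-3,0],[0,0,0,-1.5,0],[0,0,0,0,0],[0,0,0,0,0]])

```text
t: 54.08
tcp_pos: [0.562, 0.0181, 0.1126]
tool_rot: [0.028, 0.999, 0.008, 0.014]
force: [0.3, 0.1, -1.2]
finger_gap: 0.581
```

Call:
jog_arm(commands=[[0,0.1,-0.5,-0.5,0],[0,0,-0.2,-0.6,0],[0,0,0,-0.4,0],[0,0,0,-0.2,0],[0,0,0,0,0],[0,0,0,0,0]])

```text
t: 54.58
tcp_pos: [0.566, 0.0112, 0.098]
tool_rot: [0.027, 0.999, 0.007, 0.018]
force: [-0.3, 0.5, -1.3]
finger_gap: 0.579
```

Call:
jog_arm(commands=[[0,0,-0.1,-0.3,0],[0,0,0,-0.3,0],[0,0,0,-0.1,0],[0,0,0,0,0],[0,0,0,0,0]])

```text
t: 55.0
tcp_pos: [0.5668, 0.0099, 0.0915]
tool_rot: [0.027, 0.999, 0.007, 0.019]
force: [-0.1, -0.8, -1.3]
finger_gap: 0.575
```

Release, retreat straight up, then back away to clear the camera view.

Call:
jog_arm(commands=[[0,0,0,-0.1,0],[0,0,0,0,0],[100,0,0,0,0],[100,0,0,0,0],[100,0,0,0,0],[100,0,0,0,0],[100,0,0,0,0]])

```text
t: 55.58
tcp_pos: [0.5679, 0.0098, 0.0914]
tool_rot: [0.027, 0.999, 0.007, 0.021]
force: [1.0, 0.4, 0.9]
finger_gap: 0.996
```

Call:
jog_arm(commands=[[100,0,0,1.5,0],[100,0,0,3,0],[100,0,0,4,0],[100,0,0,4,0],[100,0,0,2,0],[100,-0.5,2,0,0],[100,-1.4,3.5,0,0],[100,-1.4,3.5,0,0]])

```text
t: 56.25
tcp_pos: [0.537, 0.0958, 0.2438]
tool_rot: [0.032, 0.999, 0.006, 0.023]
force: [-0.4, 1.5, 0.2]
finger_gap: 1.002
```

Call:
jog_arm(commands=[[100,-1.6,3.6,0,0],[100,-1.6,3.6,0,0],[100,-1.6,3.6,0,0],[100,-1.6,3.6,0,0],[100,-1.6,3.6,0,0],[100,-1.6,3.6,0,0],[100,-1.6,3.6,0,0],[100,-1.6,3.6,0,0]])

```text
t: 56.92
tcp_pos: [0.4024, 0.3943, 0.2466]
tool_rot: [0.035, 0.999, 0.006, 0.027]
force: [1.3, 0.8, 0.3]
finger_gap: 1.003
```

Call:
jog_arm(commands=[[100,-1.2,3.6,0,0],[100,-1.2,3.6,0,0],[100,-1.2,3.6,0,0],[100,-1.2,3.6,0,0],[100,-0.5,2,0,0],[100,0,0,0,0],[100,0,0,0,0],[100,0,0,0,0]])

```text
t: 57.58
tcp_pos: [0.3376, 0.573, 0.2457]
tool_rot: [0.029, 0.999, 0.008, 0.026]
force: [0.2, 0.1, 0.3]
finger_gap: 1.001
```

```bash
sed -i 's/"0",s=1.4/"9",s=1.4/' a.py; python3 a.py; python3 -c "
import cv2
im=cv2.imread('pics/top9.png');cv2.imwrite('pics/c9.png',cv2.resize(im[185:400,280:640],None,fx=2.2,fy=2.2))"
```

```text
0.0187 {'t': 57.5833, 'q': array([ 0.88504086,  0.55327647,  1.34043712, -0.03417694,  1.20412242,
       -0.61579077]), 'qd': array([-0.00063375,  0.00048011,  0.01397279, -0.01285213,  0.00553714,
       -0.00328434]), 'tau': array([ 6.83161318e-01, -4.62139499e+01, -1.91227788e+01, -4.08039463e-02,
       -1.84383485e-01,  1.06451864e-02]), 'tcp_pos': array([0.33763079, 0.5729765 , 0.24570965]), 'tool_rot': array([0.02918958, 0.99920513, 0.00766034, 0.02604597]), 'force': array([0.19230816, 0.13729923, 0.30282675]), 'ft_torque': array([-0.02730161, -0.00273619, -0.0134883 ]), 'finger_gap': 1.0012468689894536}
scene [[-0.347, 0.699, -0.625, 1.175], [0.938, 0.244, -0.247, 0.264], [-0.02, -0.672, -0.74, 0.828], [0.0, 0.0, 0.0, 1.0]]
dish_center 0.78 [ 0.4942 -0.3191  0.0193] [176. 188.]
dish_center 0.52 [0.3847 0.0918 0.0086] [328. 198.]
dish_center 0.5 [0.6888 0.2112 0.0085] [341. 303.]
square_center 0.7 [0.565  0.0033 0.1044] [273. 213.]
round_center 0.89 [ 0.6239 -0.0541  0.1035] [240. 225.]
amber_center 0.89 [0.6324 0.0702 0.1029] [290. 242.]
amber_center 0.18 [0.5026 0.3151 0.00
[... 429 characters left out ...]
, 0.0, 1.0]]
dish_center 0.84 [ 0.4929 -0.3188  0.0184] [411. 243.]
dish_center 0.77 [0.3797 0.0876 0.0078] [231. 279.]
dish_center 0.68 [0.6856 0.2116 0.0073] [191. 147.]
square_center 0.88 [0.5672 0.0133 0.1023] [269. 192.]
round_center 0.67 [ 0.6242 -0.0577  0.0997] [303. 169.]
amber_center 0.74 [ 0.5228 -0.1369  0.0713] [335. 219.]
amber_center 0.55 [0.6323 0.066  0.1009] [248. 161.]
warmer_top 0.59 [ 0.5839 -0.0082  0.0548] [279. 190.]
tray_in 0.83 [0.5041 0.3132 0.0052] [140. 218.]
hole 0.74 [ 0.5198 -0.1394  0.0732] [337. 221.]
hole 0.6 [ 0.4984 -0.3182  0.0116] [410. 241.]
beaker_center 0.72 [0.5119 0.116  0.0884] [220. 214.]
slidebox_center 0.69 [ 0.5218 -0.1425  0.0729] [338. 220.]
```

View pics/c9.png

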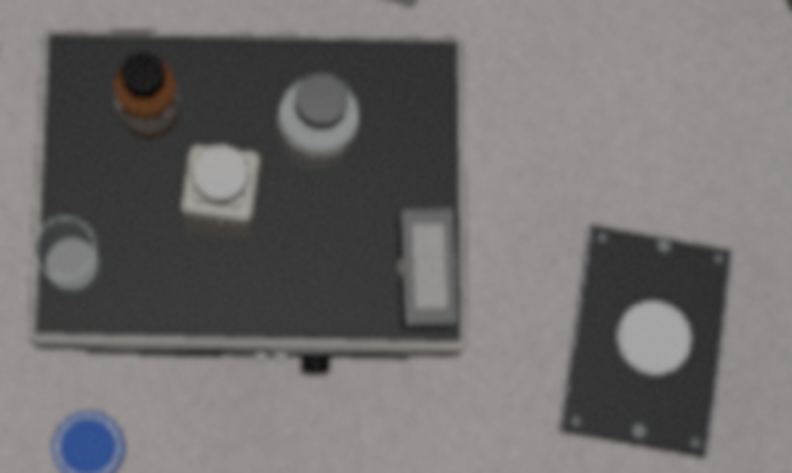

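The picture shows the bottles at amber (145,90), round (320,115) and square (220,182), all upright at their starting places. The dish is at (655,338), against a peg midpoint of (651,338). The beaker and slide box have not moved.

```bash
python3 -c "
from station import workorder; print(workorder.sign_off())"
```

```text
the job is handed in; nothing more can be done
None
```

The job is done and handed in at about 58 s of the 147 s allowed. The three bottles went into the tray, the dish went onto the stage insert, and each bottle went back to where it stood on the warming plate.

My last checks used the top and scene cameras, whose networks are good to about 4 mm:

| Item | Last check | Limit |
|---|---|---|
| Dish from hole centre | about 2–6 mm in the top and scene views; about 1 mm by the earlier wrist view, and midway between the pegs by eye | 12 mm |
| Bottles from where they started | within about 7 mm (square 3–5 mm, amber 2–3 mm, round 2–6 mm) | 15 mm |
| Beaker and slide box | within about 4 mm, with no visible change | 20 mm |

- **Final state:** everything stood upright and released. The gripper was open, about 0.25 m above the bench and clear of everything.
- **Disagreements:** the top view gave some false detections at the slide box, which I rejected against the picture. The square bottle was hidden by the arm in one top view while it stood in the tray; a scene view later showed it upright there.

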